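Lock the bayonet cap onto the paint pressure pot

TASK

Close the paint pressure pot, the one with two hooked lugs round its mouth: take the cap that has two flat ears, set it down into the mouth with its ears between the lugs, then twist it clockwise (seen from above) until its ears have run fully home under both lugs and it is held tight. Let go of it, and leave the plain round bung without ears where it lies.

Things in the scene. Friction and masses are not known exactly. Their poses are not given: they have to be found in the camera images.
- cap: Loose aluminium cap, 240 g: tapered plug (44 mm across at its foot, 63 at the top, 15 high); disc 76 across, 15 to 23 mm up, with two flat ears 26 wide, 110 tip to tip; T-bar handle 66 long, 16 thick, 45 to 69 mm up. Origin: centre of the plug's foot, on the bench; z up; x along both ears and bar (either end: half-turn symmetric), y across the bar.
- pot: Grey pressure pot bolted down, foot 156 mm, collar 120 mm across, with lugs (a like pot without lugs is no use). Origin: centre of underside; z up. Mouth 68 wide, rim 100 up; a sprung rubber seal stands 4 proud (4 to 7 N presses it level), so the cap's origin rests 89 above the pot's. Set the cap down with ears along x (either way, within 10 deg). Brass outlet low at +x.
- lugs: Two opposite steel hooks on the collar, 44 to 68 mm from centre, tops 21 above the rim. Origin: mouth centre at the rim; z up; x through both lugs: the ears' locked direction, 65 deg clockwise (from above) from the pot's x; stop 2-3 deg beyond. Ramps bear on the ears over the last 20 deg or so, pushing the cap down 2-3 mm: let it sink or press 5-10 N. Under 1 N m; stays by friction.
- bung: Loose aluminium bung with the same plug and T-bar handle as the cap, but its disc is plain and round, 94 mm across, without ears. Not to be used or moved. Origin: centre of the plug's foot, on the bench; z up; x along its bar.
Things that resemble listed ones, but are neither listed nor needed, are in the scene too. What is shaped like the pot but purple is not meant. What is shaped like the cap but pink is not meant.

How it is judged:
By the outcome, as a careful person would: the job done as asked, in the order asked, and still so for the second after the job is handed in, with the robot touching nothing.
It also fails if it takes over 48 s, if anything falls off the work surface, if the arm or the gripper's body presses on something with over 40 N, if the wrist force passes 120 N, or if a joint passes its speed limit or range.

ROBOT

A 6-joint arm with a two-finger parallel gripper is mounted at the origin on the work surface. World frame = base frame: x ahead of the robot, y to its left, z up, the work surface at z = 0. Lengths are in m, angles in rad, forces in N, time in s.
With the tool pointing down it reaches from about 0.3 to 0.775 m from the base axis. Payload 14.6 kg.
Tool frame: the origin (TCP) lies at the very end of the fingers, on their centre line; the grasp point (between the pads) lies 19 mm behind it (ctrl.grasp_offset is the distance from the TCP to the grasp point, in m); x points along the fingers, y is the direction in which the jaws open and shut, and the axes are right-handed (so a half turn about x gives the same grasp; the last joint's range is limited). The gripper opens to 94 mm and grips with 3 to 60 N. Pads are 16 mm wide; open, the fingers measure 119 mm over their backs; the gripper's body (75 mm by 177 mm) begins 78 mm behind the grasp point.
Start: joints at [1.103, 0.3, 1.521, -0, 1.321, -0.067], TCP at [0.215, 0.506, 0.205] pointing down, gripper open.
Joint ranges: [-3.03, 3.03], [-0.79, 2.21], [0.23, 2.52], [-1.04, 4.18], [0, 3.07], [-2.55, 2.55]. Speed limits (rad/s): [2.22, 2.22, 2.57, 3.14, 3.14, 3.14].

INTERFACE

Orientations are given as [roll, pitch, yaw] about the fixed x, y, z axes, in that order (R = Rz(yaw) Ry(pitch) Rx(roll)).
In Python, from station import ctrl gives the robot as it stands. The module is installed in compiled form; this text tells all that it offers.
- The arm moves only by the tool send_rows, never from a script. Its argument "rows" is a list that holds one entry, the list of rows, each a list of 4 numbers: the shift along the world's x, y, z in mm, then the turn about the world's z in rad. A call has 1 to 12 rows; each row shifts and turns the commanded pose from where the row before left it; what a row does not reach is not made up. A row lasts 1/10 s, in which the tool goes at most 50 mm and 8.59 degrees, less where a joint would pass 70% of its speed; a pose out of reach is approached as far as the arm can. A call is refused whole if a number of a shift passes 50 or a number of a turn 0.15, either way. A call with a gripper value outside its range is refused whole. "grip" is the gripper's target within -1 to 1 (shut at 1, half-way at 0, fully open at -1), set as the call begins (left out, the last holds). The fingers move at their own pace and stop on an object; "newtons" is the grip in N (left out, the last holds). Time passes only in rows, so rows that do not move let the fingers close. It gives the time, the measured TCP pose, the force and the opening at its end, in the units of the state.
- ctrl.get_obs(): the state, without advancing time (a new reading comes with each control period).
- ctrl.camera(name): name is "side" or "top"; returns (picture, depth): 420x560x3 uint8, red, green, blue; 420x560 float32, m along the optical axis (not along the pixel's ray), 0 where there is no reading.
- ctrl.camera_params(name): a dict with "vertical_fov" (degrees; the focal length in pixels is half the picture's height over the tangent of half this angle, whatever the lens; pixels are square), "cx", "cy" (the principal point, pixels), "cam_to_world" (4x4, takes a point from camera to world coordinates). Camera axes: x right, y up, looking along -z (the intrinsics and any distortion apply to the point x, -y, -z); pixel columns grow to the right and rows downward; lengths in m; the calibration is good to about 2 mm. A picture is of the moment at which its call begins. camera_params takes no time and is no camera call.
- ctrl.hand_in(): hands the job in, once; it reports no verdict.
The state is a dict: "time_s": time; "qpos": joint angles; "joint_vel": joint speeds; "tau": joint torques, N m; "ee_pos": TCP position; "eef_rot": TCP orientation; "force": force on the tool from outside, world axes, zero at the start; "moment": the same for the moment, N m; "grip_width": finger opening in m.
Only numpy, scipy, OpenCV 4.12 (cv2) and the standard library are available. Lean on these libraries where they do the work, as an engineer would, in place of code of your own. Each camera call takes 0.05 s, during which the arm holds its last target.

## Working session

There is one attempt and no reset: what is moved stays moved. The work goes in short steps, Python scripts to look and compute and a tool call to move; the robot and the scene stay as the last step left them, time stands still between calls to the robot, and variables do not carry over. Pictures are saved under pics/ and viewed, and the job is handed in when it is done.

Besides the shell and the picture viewer there is one more tool, called as name(argument=value, ...) on one line, values as JSON. send_rows: Moves the arm, as the interface text tells. Its arguments: {"type":"object","properties":{"rows":{"type":"array"},"grip":{"type":"number"},"newtons":{"type":"number"}},"required":["rows"]}

```bash
mkdir -p pics
cat > h.py <<'E'
from station import ctrl
import numpy as np, cv2
def grab(tag):
    out={}
    for n in ("top","side"):
        im,d=ctrl.camera(n); p=ctrl.camera_params(n)
        np.savez(f"{tag}_{n}.npz",im=im,d=d,M=p["cam_to_world"],f=210/np.tan(np.radians(p["vertical_fov"])/2),cx=p["cx"],cy=p["cy"])
        cv2.imwrite(f"pics/{tag}_{n}.png",im[...,::-1])
def load(tag,n):
    return np.load(f"{tag}_{n}.npz")
def xyz(z):
    H,W=z['d'].shape;u,v=np.meshgrid(np.arange(W),np.arange(H));d=z['d']
    P=np.stack([(u-z['cx'])/z['f']*d,-(v-z['cy'])/z['f']*d,-d,np.ones_like(d)],-1)
    return (P@z['M'].T)[...,:3]
def ray(z,u,v,h):
    M=z['M'];r=M[:3,:3]@np.array([(u-z['cx'])/z['f'],-(v-z['cy'])/z['f'],-1.]);o=M[:3,3]
    return o+r*(h-o[2])/r[2]
E
python3 - <<'E'
from h import *
grab("a")
for n in("top","side"):
    p=ctrl.camera_params(n);print(p)
print(ctrl.get_obs())
E
```

```text
{'vertical_fov': 42.94413367592609, 'cx': 280.9868270543015, 'cy': 209.1251121550253, 'cam_to_world': array([[ 0.02984112,  0.99228994, -0.12029205,  0.32150381],
       [-0.99915767,  0.026221  , -0.03156607, -0.01593511],
       [-0.02816851,  0.1211327 ,  0.99223657,  1.15796627],
       [ 0.        ,  0.        ,  0.        ,  1.        ]])}
{'vertical_fov': 57.22347659612089, 'cx': 285.61584099833055, 'cy': 211.94920931916883, 'cam_to_world': array([[ 0.92304493,  0.27249622, -0.2715398 ,  0.21385846],
       [-0.38450995,  0.63180615, -0.67303275, -0.5277749 ],
       [-0.01183837,  0.72564922,  0.68796298,  0.62744309],
       [ 0.        ,  0.        ,  0.        ,  1.        ]])}
{'time_s': 0.1, 'qpos': array([ 1.10340093e+00,  3.00403319e-01,  1.52151775e+00, -2.77521269e-05,
        1.32070743e+00, -6.66162412e-02]), 'joint_vel': array([ 0.00130807, -0.00248702, -0.00050864, -0.0005456 ,  0.0009417 ,
        0.00013529]), 'tau': array([-5.04557229e-04, -5.32648194e+01, -3.53281009e+01,  7.09142885e-02,
        2.35411531e-02, -4.29197917e-05]), 'ee_pos': array([0.21448493, 0.50619616, 0.2049503 ]), 'eef_rot': array([-1.61146684,  1.56976014, -2.01223912]), 'force': array([-0.35471283,  0.41979598, -1.00269435]), 'moment': array([-0.02935426,  0.01729543, -0.02180178]), 'grip_width': 0.09401214713231996}
```

View pics/a_top.png

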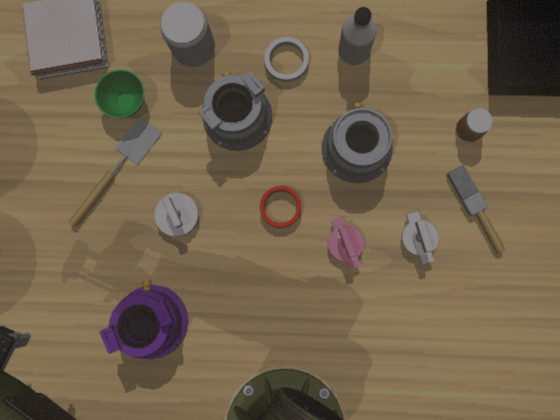

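View pics/a_side.png

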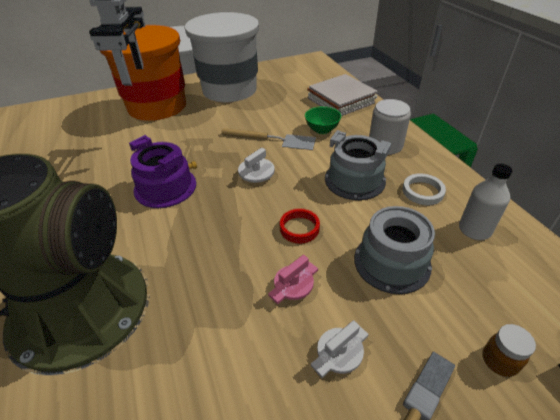

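The cap (grey, with ears) is at about (421,238) in the top view. The lugged grey pot is at (237,105), the bung at (177,215), and a lugless grey pot at (360,143). Next I zoom in and measure.

Run:
```python
from h import *
z=load("a","top");P=xyz(z);im=z['im']
a=cv2.resize(im[60:160,187:287],(400,400),interpolation=cv2.INTER_CUBIC)
b=cv2.resize(im[188:288,370:470],(400,400),interpolation=cv2.INTER_CUBIC)
cv2.imwrite("pics/z1.png",np.hstack([a,b])[...,::-1])
s=load("a","side")
a=cv2.resize(s['im'][115:215,310:410],(400,400),interpolation=cv2.INTER_CUBIC)
b=cv2.resize(s['im'][305:405,290:390],(400,400),interpolation=cv2.INTER_CUBIC)
cv2.imwrite("pics/z2.png",np.hstack([a,b])[...,::-1])
for n in("top","side"):
    z=load("a",n);P=xyz(z)
    if n=="top": c0,p0=P[238,421],P[85,222]
    print(n,(z['d']==0).mean(),"table z",np.median(P[...,2]))
    def sel(c,r,lo,hi):
        m=(np.hypot(P[...,0]-c[0],P[...,1]-c[1])<r)&(P[...,2]>lo)&(P[...,2]<hi);return P[m]
    for nm,c,r,lo,hi in(("bar",c0,.08,.058,.08),("disc",c0,.08,.017,.030),("all",c0,.08,.012,.08),):
        q=sel(c,r,lo,hi)[:,:2].astype(np.float32)
        if len(q)>5:print(nm,len(q),cv2.minAreaRect(q),q.mean(0))
    # pot
    pc=P[105,237] if n=="top" else P[160,358]
    q=sel(pc,.1,.107,.14);print("lugs",len(q))
    if len(q)>5:
        print(cv2.minAreaRect(q[:,:2].astype(np.float32)),q.mean(0))
        _,lab,cen=cv2.kmeans(q[:,:2].astype(np.float32),2,None,(3,50,1e-6),5,0);print(cen,np.bincount(lab.ravel()))
    q=sel(pc,.1,.095,.104);
    if len(q)>5:print("rim",len(q),cv2.minEnclosingCircle(q[:,:2].astype(np.float32)))
```

```text
top 0.00421343537414966 table z -0.0008487140464988885
bar 275 ((0.4065176546573639, -0.2737855613231659), (0.0656871348619461, 0.017580818384885788), 18.251190185546875) [ 0.40633944 -0.2732906 ]
disc 885 ((0.4059838056564331, -0.27406567335128784), (0.10569462180137634, 0.07517310976982117), 47.099266052246094) [ 0.40498787 -0.27094364]
all 1255 ((0.4063095152378082, -0.27371513843536377), (0.10665157437324524, 0.07517310976982117), 47.099266052246094) [ 0.40546274 -0.2710306 ]
lugs 583
((0.6655586957931519, 0.1252177655696869), (0.0685875192284584, 0.1397242546081543), 48.97725296020508) [0.66683377 0.12484109 0.11651755]
[[0.62958914 0.16771728]
 [0.7026986  0.08355286]] [286 297]
rim 1353 ((0.6666165590286255, 0.12565243244171143), 0.07121885567903519)
side 0.004026360544217687 table z 0.0017668482164033827
bar 477 ((0.40826216340065, -0.27585235238075256), (0.06560216099023819, 0.01652434840798378), 18.058956146240234) [ 0.40673935 -0.2779221 ]
disc 1443 ((0.40744155645370483, -0.27684953808784485), (0.10434097796678543, 0.07524101436138153), 46.901485443115234) [ 0.40359026 -0.28282532]
all 2065 ((0.40744155645370483, -0.27684953808784485), (0.10434097796678543, 0.07524101436138153), 46.901485443115234) [ 0.40412602 -0.28193662]
lugs 336
((0.6669079661369324, 0.12197721749544144), (0.06964068114757538, 0.13627217710018158), 41.00335693359375) [0.67245496 0.11327419 0.11792698]
[[0.7023599  0.07893182]
 [0.63058794 0.1613535 ]] [196 140]
rim 583 ((0.669020414352417, 0.12254734337329865), 0.07002715766429901)
```

View pics/z1.png

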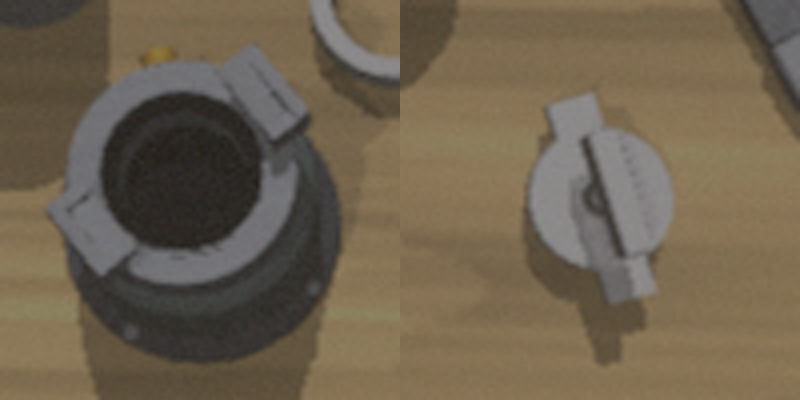

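View pics/z2.png

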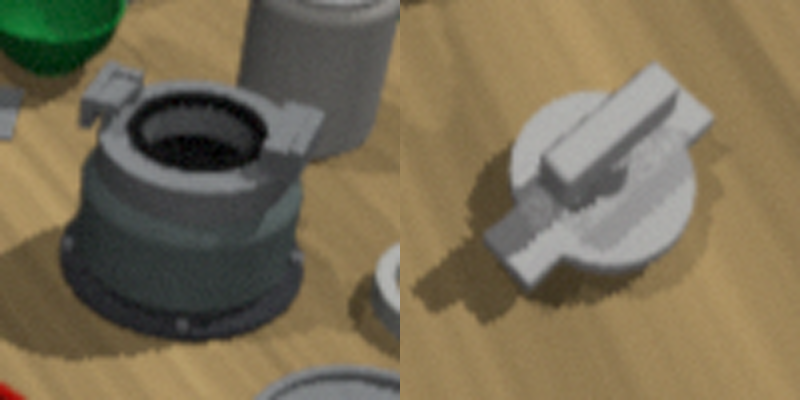

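```bash
cat >> h.py <<'E'
from scipy.spatial.transform import Rotation as R
def st():
    o=ctrl.get_obs();r=R.from_euler('xyz',o['eef_rot']).as_matrix();y=r[:,1]
    print('t',round(o['time_s'],2),'pos',(o['ee_pos']*1000).round(1),'jaw deg',round(np.degrees(np.arctan2(y[1],y[0])),2),'toolx',r[:,0].round(3),'q',o['qpos'].round(2),'F',o['force'].round(1),'M',o['moment'].round(2),'w',round(o['grip_width']*1000,1))
E
python3 -c "
from h import *
st()"
```

```text
t 0.1 pos [214.5 506.2 205. ] jaw deg 67.04 toolx [-0.    -0.001 -1.   ] q [ 1.1   0.3   1.52 -0.    1.32 -0.07] F [-0.4  0.4 -1. ] M [-0.03  0.02 -0.02] w 94.0
```

send_rows(rows=[[[28,-40,0,0.06],[28,-40,0,0.06],[28,-40,0,0.06],[28,-40,0,0.06],[28,-40,0,0.06],[28,-40,0,0.06],[28,-40,0,0.06],[28,-40,0,0.06],[28,-40,0,0.06],[28,-40,0,0.06]]], grip=-1)

```text
time_s: 1.1
ee_pos: [0.4953, 0.1045, 0.2054]
eef_rot: [2.895, 1.571, 3.097]
force: [0.6, 0.9, 0.0]
grip_width: 0.0939
```

send_rows(rows=[[[-10,-47,0,0.01],[-10,-47,0,0.01],[-10,-47,0,0.01],[-10,-47,0,0.01],[-10,-47,0,0.01],[-10,-47,0,0.01],[-10,-47,0,0.01],[-10,-47,0,0.01],[-8,-5,-20,0.02],[0,0,0,0]]])

```text
time_s: 2.1
ee_pos: [0.4049, -0.275, 0.1832]
eef_rot: [2.182, 1.567, 2.478]
force: [-0.2, 1.2, -0.9]
grip_width: 0.0942
```

```bash
python3 -c "
from h import *
st();grab('b')"
```

```text
t 2.1 pos [ 404.9 -275.   183.2] jaw deg 107.01 toolx [-0.003  0.003 -1.   ] q [-0.67  0.19  1.71 -0.    1.24 -2.54] F [-0.2  1.2 -0.9] M [ 0.04  0.06 -0.03] w 94.2
```

View pics/b_side.png

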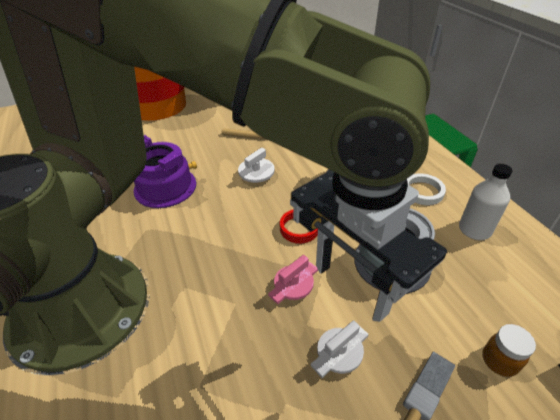

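q6 is too near its limit here, so I'll take the half-turned grasp and turn back in the air on the way to the pot.

send_rows(rows=[[[0,0,0,-0.14],[0,0,0,-0.149],[0,0,0,-0.149],[0,0,0,-0.149],[0,0,0,-0.149],[0,0,0,-0.149],[0,0,0,-0.149],[0,0,0,-0.149],[0,0,0,-0.149],[0,0,0,-0.149],[0,0,0,-0.149]]])

```text
time_s: 3.3
ee_pos: [0.4075, -0.2736, 0.1865]
eef_rot: [0.773, 1.57, -0.563]
force: [-0.0, -0.2, -0.2]
grip_width: 0.0935
```

send_rows(rows=[[[0,0,0,-0.149],[0,0,0,-0.149],[0,0,0,-0.149],[0,0,0,-0.149],[0,0,0,-0.149],[0,0,-10,-0.149],[0,0,-20,-0.149],[0,0,-20,-0.149],[0,0,-20,-0.149],[0,0,-20,-0.14],[0,0,0,0],[0,0,0,0]]])

```text
time_s: 4.5
ee_pos: [0.4074, -0.2742, 0.0965]
eef_rot: [2.162, 1.57, -0.644]
force: [0.2, -0.3, -0.5]
grip_width: 0.0937
```

```bash
python3 -c "
from h import *
st();grab('c')
z=load('c','side')
cv2.imwrite('pics/c2.png',cv2.resize(z['im'][220:420,230:480],(750,600))[...,::-1])"
```

```text
t 4.5 pos [ 407.4 -274.2   96.5] jaw deg -70.8 toolx [ 0.001 -0.    -1.   ] q [-0.67  0.29  1.8   0.    1.04  0.57] F [ 0.2 -0.3 -0.5] M [-0.02  0.18 -0.01] w 93.7
```

View pics/c2.png

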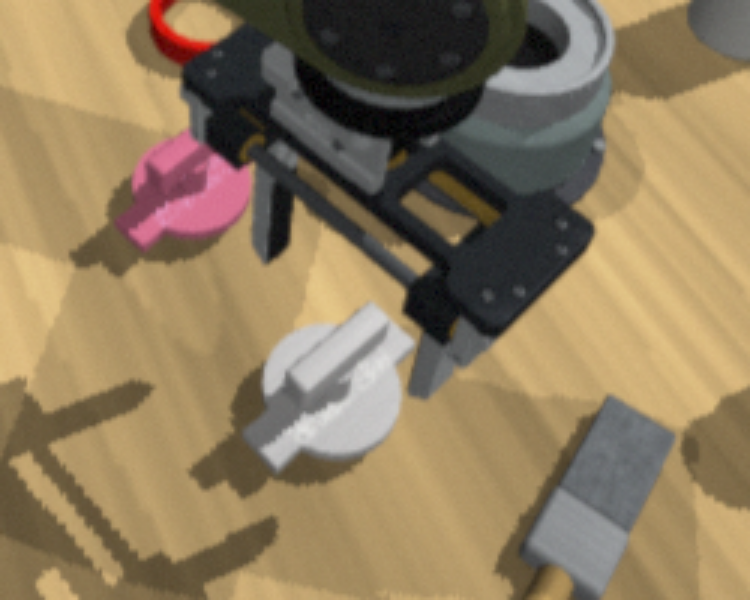

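The fingers straddle the bar with both tips clear of it. Going down.

send_rows(rows=[[[0,-1,-15,-0.017],[0,0,-20,0],[0,0,-14,0],[0,0,-6,0],[0,0,0,0]]])

```text
time_s: 5.1
ee_pos: [0.4067, -0.2756, 0.0407]
eef_rot: [-1.288, 1.571, 2.168]
force: [0.2, 0.2, -0.1]
grip_width: 0.0942
```

send_rows(rows=[[[0,0,0,0],[0,0,0,0],[0,0,0,0],[0,0,0,0],[0,0,0,0],[0,0,0,0],[0,0,0,0],[0,0,0,0],[0,0,0,0],[0,0,0,0]]], grip=1, newtons=40)

```text
time_s: 6.1
ee_pos: [0.4065, -0.2755, 0.0404]
eef_rot: [-1.292, 1.571, 2.163]
force: [0.1, 1.2, 0.1]
grip_width: 0.0185
```

```bash
python3 -c "
from h import *
st()"
```

```text
t 6.1 pos [ 406.5 -275.5   40.4] jaw deg -72.08 toolx [-0.  0. -1.] q [-0.67  0.38  1.84  0.    0.92  0.59] F [0.1 1.2 0.1] M [0.07 0.18 0.02] w 18.5
```

send_rows(rows=[[[0,0,0,0],[0,0,0,0],[0,0,0,0],[0,0,10,0],[0,0,30,0],[0,0,40,0],[0,0,40,0],[0,0,30,0],[0,0,10,0]]])

```text
time_s: 7.0
ee_pos: [0.4072, -0.2762, 0.2039]
eef_rot: [2.14, 1.566, -0.689]
force: [0.0, -0.5, -2.2]
grip_width: 0.0184
```

```bash
python3 -c "
from h import *
st();grab('d')
z=load('d','side')
cv2.imwrite('pics/d2.png',cv2.resize(z['im'][150:420,200:560],(800,600))[...,::-1])"
```

```text
t 7.0 pos [ 407.2 -276.2  203.9] jaw deg -72.08 toolx [ 0.004 -0.003 -1.   ] q [-0.67  0.17  1.69 -0.    1.28  0.59] F [ 0.  -0.5 -2.2] M [-0.03  0.11  0.  ] w 18.4
```

View pics/d2.png

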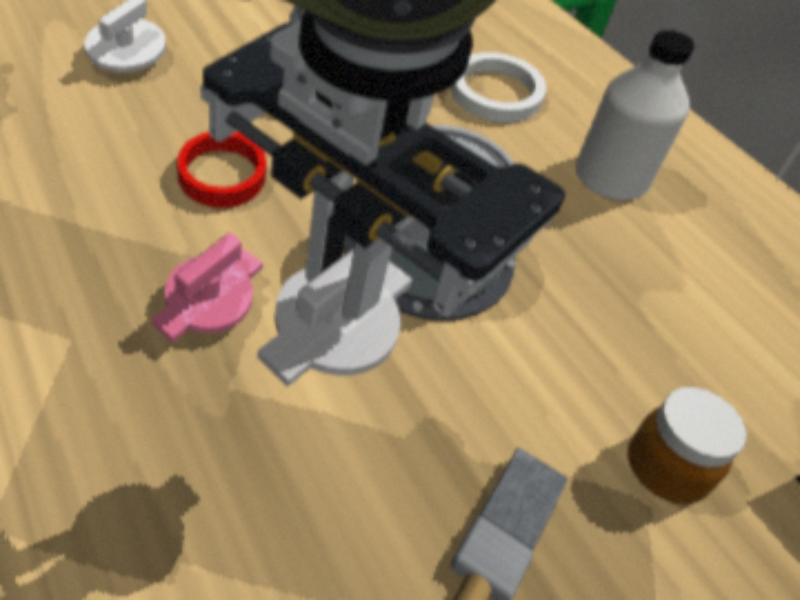

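Cap is held (seen hanging between the fingers, ears clear). Moving to above the pot while turning half a turn.

send_rows(rows=[[[15,25,0,0.1],[22,35,0,0.149],[22,35,0,0.149],[22,35,0,0.149],[22,35,0,0.149],[22,35,0,0.149],[22,35,0,0.149],[22,35,0,0.149],[22,35,0,0.149],[22,35,0,0.149],[22,35,0,0.149],[25,25,0,0.149]]])

```text
time_s: 8.3
ee_pos: [0.6665, 0.1267, 0.1975]
eef_rot: [-1.971, 1.567, -3.053]
force: [0.1, -0.4, -1.3]
grip_width: 0.0183
```

send_rows(rows=[[[0,0,0,0.149],[0,0,0,0.149],[0,0,0,0.149],[0,0,0,0.149],[0,0,0,0.149],[0,0,0,0.149],[0,0,0,0.149],[0,0,0,0.149],[0,0,0,0.149],[0,0,0,0.03],[0,0,0,0],[0,0,0,0]]])

```text
time_s: 9.5
ee_pos: [0.6662, 0.1243, 0.1986]
eef_rot: [2.997, 1.568, -3.006]
force: [0.1, -0.4, -2.4]
grip_width: 0.0179
```

Run:
```python
from h import *
st();grab('e')
for n in('side','top'):
    z=load('e',n)
    c=z['im'][60:240,250:490] if n=='side' else z['im'][30:180,137:337]
    cv2.imwrite(f'pics/e2{n}.png',cv2.resize(c,(800,600))[...,::-1])
```

```text
t 9.5 pos [666.2 124.3 198.6] jaw deg 106.03 toolx [-0.002 -0.    -1.   ] q [ 0.13  0.6   1.11 -0.    1.44 -1.72] F [ 0.1 -0.4 -2.4] M [ 0.07 -0.01  0.01] w 17.9
```

View pics/e2side.png

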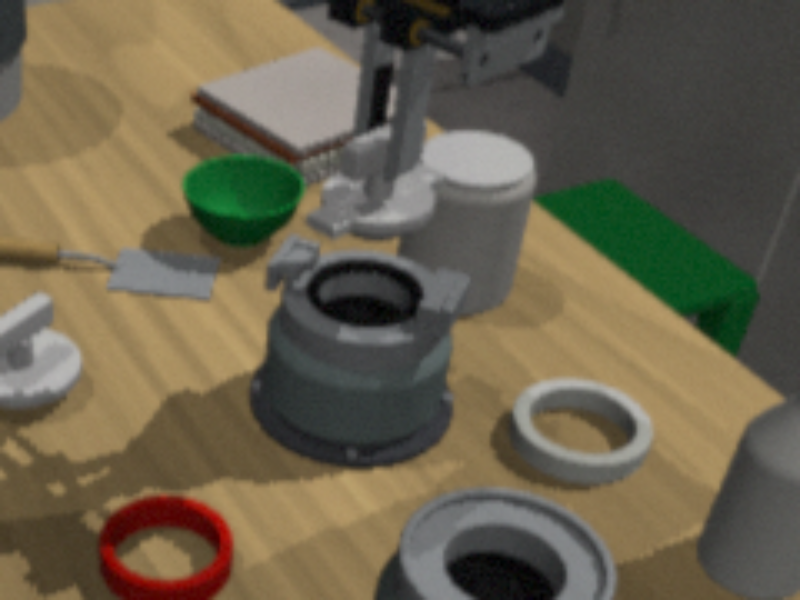

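View pics/e2top.png

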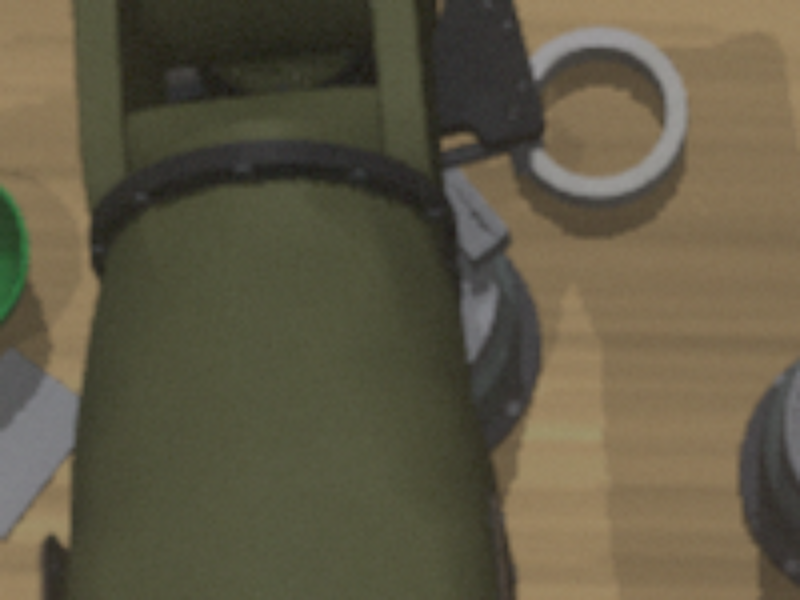

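Run:
```python
from h import *
z=load('e','side');P=xyz(z)
q=P[105:135,340:385]
np.set_printoptions(linewidth=220)
near=np.hypot(P[...,0]-.667,P[...,1]-.124)
for lo,hi,r in((.172,.192,.07),(.205,.24,.045),(.165,.192,.07)):
    m=(near<r)&(P[...,2]>lo)&(P[...,2]<hi);v,u=np.where(m);p=P[m]
    print(len(p),'px',u.min(),u.max(),v.min(),v.max())
    A=np.c_[p[:,:2]-[.667,.124],np.ones(len(p))];s,*_=np.linalg.lstsq(A,p[:,2],rcond=None);res=p[:,2]-A@s
    g=abs(res)<.003; s,*_=np.linalg.lstsq(A[g],p[g,2],rcond=None);print('plane',s.round(3),g.sum())
    print(cv2.minAreaRect(p[g,:2].astype(np.float32)))
im=z['im'][85:150,320:400];cv2.imwrite('pics/e3.png',cv2.resize(im,(738,600),interpolation=cv2.INTER_CUBIC)[...,::-1])
```

```text
588 px 342 383 108 130
plane [0.009 0.002 0.183] 496
((0.6668134927749634, 0.12011943757534027), (0.07269291579723358, 0.1084042489528656), 82.6169662475586)
381 px 352 377 92 113
plane [0.141 0.279 0.228] 97
((0.6600096821784973, 0.12183279544115067), (0.03797486051917076, 0.04801652207970619), 77.22856140136719)
604 px 342 383 108 130
plane [0.011 0.012 0.183] 491
((0.6668134927749634, 0.12011943757534027), (0.07269291579723358, 0.1084042489528656), 82.6169662475586)
```

View pics/e3.png

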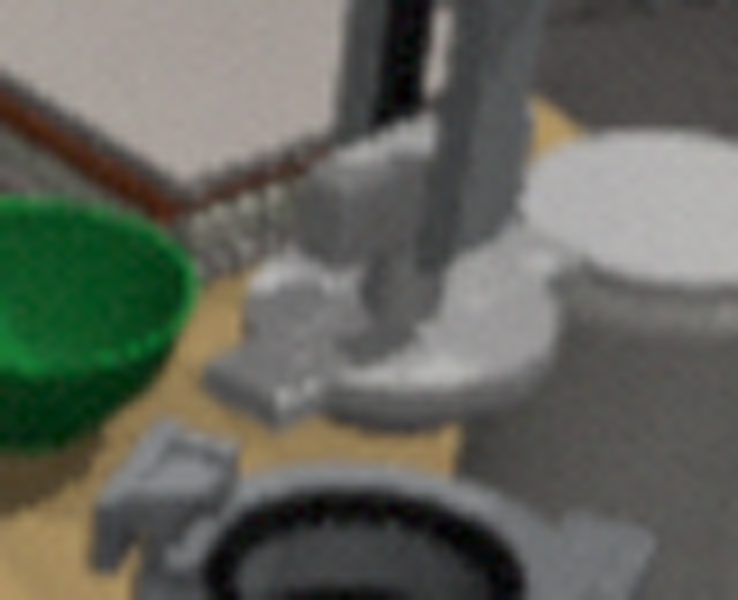

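Run:
```python
from h import *
z=load('e','side')
a,b=ray(z,320+207/9.22,85+373/9.22,.183),ray(z,320+278/9.22,85+405/9.22,.183)
print(a,b,'edge dir+90',np.degrees(np.arctan2(*(b-a)[[1,0]]))+90, np.linalg.norm(a-b))
m=(a+b)/2;c=np.array([.667,.124]);print('mid',m,np.linalg.norm(m[:2]-c),np.degrees(np.arctan2(*(c-m[:2])[::-1])))
# disc-hi points: ear pixels beyond r 41mm
P=xyz(z);s=(abs(P[...,2]-.183)<.004)
c2=np.array([.668,.1225])
r=np.hypot(P[...,0]-c2[0],P[...,1]-c2[1]);k=s&(r>.042)&(r<.062);p=P[k][:,:2]-c2
ang=np.degrees(np.arctan2(p[:,1],p[:,0]));
for w in (abs(ang-16)<50, abs((ang-16+360)%360-180)<50):
    print(w.sum(),np.median(ang[w]) if w.any() else None, p[w].mean(0) if w.any() else None)
```

```text
[0.60965667 0.11205278 0.183     ] [0.61796303 0.09276897 0.183     ] edge dir+90 23.30360986991657 0.020996686217259246
mid [0.61380985 0.10241088 0.183     ] 0.05740454887779293 22.091531314096272
38 10.360697568687325 [0.04723974 0.01007036]
61 -163.28254096028212 [-0.04780984 -0.01495348]
```

send_rows(rows=[[[0.8,-0.3,-10,0],[0,0,-20,0],[0,0,-15,0],[0,0,-8,0],[0,0,-5,0],[0,0,-3,0],[0,0,0,0]]])

```text
time_s: 10.3
ee_pos: [0.6675, 0.1241, 0.1395]
eef_rot: [-0.232, 1.571, 0.049]
force: [0.2, 0.4, -2.3]
grip_width: 0.0183
```

Run:
```python
from h import *
st();grab('f')
z=load('f','side')
cv2.imwrite('pics/f2.png',cv2.resize(z['im'][90:210,290:430],(700,600),interpolation=cv2.INTER_CUBIC)[...,::-1])
```

```text
t 10.3 pos [667.5 124.1 139.5] jaw deg 106.11 toolx [ 0.  0. -1.] q [ 0.13  0.64  1.18 -0.    1.32 -1.72] F [ 0.2  0.4 -2.3] M [0.06 0.01 0.01] w 18.3
```

View pics/f2.png

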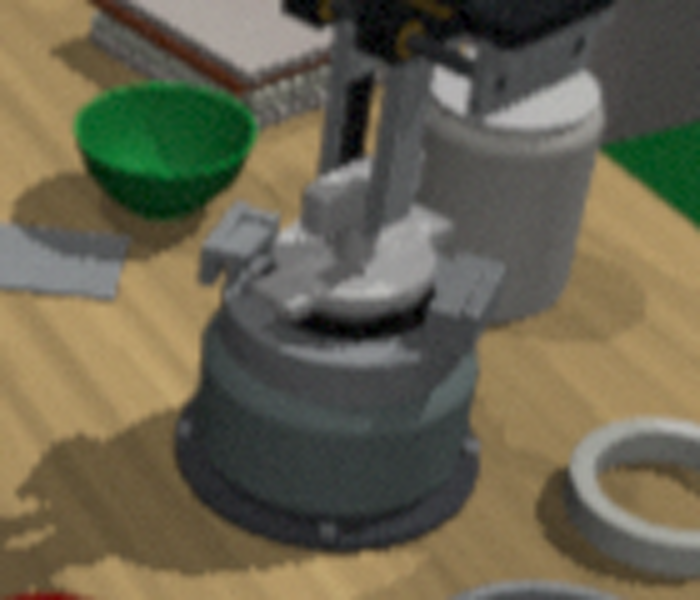

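The ears sit between the lugs and the plug is centred over the mouth. I'll lower it gently onto the seal.

send_rows(rows=[[[0,0,-4,0],[0,0,-3,0],[0,0,-2,0],[0,0,0,0],[0,0,0,0]]])

```text
time_s: 10.9
ee_pos: [0.6674, 0.1241, 0.1304]
eef_rot: [2.58, 1.571, 2.861]
force: [0.8, 0.8, -3.1]
grip_width: 0.0179
```

send_rows(rows=[[[0,0,-1.5,0],[0,0,-1,0],[0,0,0,0],[0,0,0,0]]])

```text
time_s: 11.3
ee_pos: [0.6676, 0.124, 0.1284]
eef_rot: [-0.268, 1.57, 0.014]
force: [0.5, -0.2, 2.4]
grip_width: 0.0185
```

Run:
```python
from h import *
st()
```

```text
t 11.3 pos [667.6 124.  128.4] jaw deg 106.11 toolx [ 0.001  0.    -1.   ] q [ 0.13  0.65  1.19 -0.    1.3  -1.72] F [ 0.5 -0.2  2.4] M [ 0.03 -0.17 -0.04] w 18.5
```

send_rows(rows=[[[0,0,-0.5,-0.05],[0,0,0,-0.1],[0,0,0,-0.1],[0,0,0,-0.1],[0,0,0,-0.1],[0,0,0,-0.1],[0,0,0,-0.1],[0,0,0,-0.05],[0,0,0,0]]])

```text
time_s: 12.2
ee_pos: [0.6674, 0.1243, 0.1277]
eef_rot: [1.595, 1.57, 1.176]
force: [-1.2, 0.7, 2.1]
grip_width: 0.0182
```

Run:
```python
from h import *
st();grab('g')
z=load('g','side')
cv2.imwrite('pics/g2.png',cv2.resize(z['im'][90:210,290:430],(700,600),interpolation=cv2.INTER_CUBIC)[...,::-1])
```

```text
t 12.2 pos [667.4 124.3 127.7] jaw deg 65.97 toolx [ 0.  0. -1.] q [ 0.13  0.65  1.19  0.    1.3  -1.02] F [-1.2  0.7  2.1] M [0.39 0.17 0.04] w 18.2
```

View pics/g2.png

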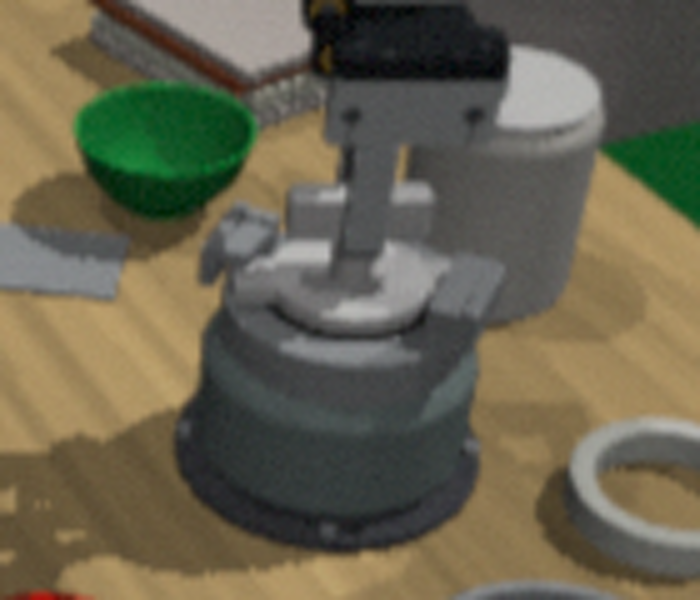

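The cap turns with the gripper and its ears are entering under the lugs. I'll do the last stretch with it sinking.

send_rows(rows=[[[0,0,-0.3,-0.06],[0,0,-0.3,-0.06],[0,0,-0.4,-0.06],[0,0,-0.4,-0.06],[0,0,-0.4,-0.06],[0,0,0,0]]])

```text
time_s: 12.9
ee_pos: [0.6675, 0.1242, 0.1259]
eef_rot: [0.927, 1.57, 0.208]
force: [-0.4, -0.0, 4.0]
grip_width: 0.0183
```

Run:
```python
from h import *
st()
```

```text
t 12.9 pos [667.5 124.2 125.9] jaw deg 48.84 toolx [ 0.001  0.    -1.   ] q [ 0.13  0.65  1.19  0.    1.29 -0.72] F [-0.4 -0.   4. ] M [ 0.32 -0.01  0.04] w 18.3
```

send_rows(rows=[[[0,0,-0.3,-0.05],[0,0,-0.2,-0.05],[0,0,0,-0.04],[0,0,0,0],[0,0,0,0]]])

```text
time_s: 13.4
ee_pos: [0.6675, 0.1241, 0.1254]
eef_rot: [0.943, 1.57, 0.087]
force: [0.3, 0.2, 4.1]
grip_width: 0.0182
```

Run:
```python
from h import *
st()
```

```text
t 13.4 pos [667.5 124.1 125.4] jaw deg 40.95 toolx [ 0.001  0.    -1.   ] q [ 0.13  0.66  1.19 -0.    1.29 -0.58] F [0.3 0.2 4.1] M [ 0.28 -0.16  0.07] w 18.2
```

send_rows(rows=[[[0,0,0,-0.02],[0,0,0,-0.02],[0,0,0,0]]])

```text
time_s: 13.7
ee_pos: [0.6675, 0.1241, 0.1252]
eef_rot: [0.833, 1.571, -0.066]
force: [0.1, 0.9, 5.2]
grip_width: 0.0182
```

Run:
```python
from h import *
st();grab('i')
z=load('i','side')
cv2.imwrite('pics/i2.png',cv2.resize(z['im'][90:210,290:430],(700,600),interpolation=cv2.INTER_CUBIC)[...,::-1])
```

```text
t 13.7 pos [667.5 124.1 125.2] jaw deg 38.48 toolx [ 0. -0. -1.] q [ 0.13  0.66  1.19 -0.    1.29 -0.54] F [0.1 0.9 5.2] M [ 0.19 -0.22  0.18] w 18.2
```

View pics/i2.png

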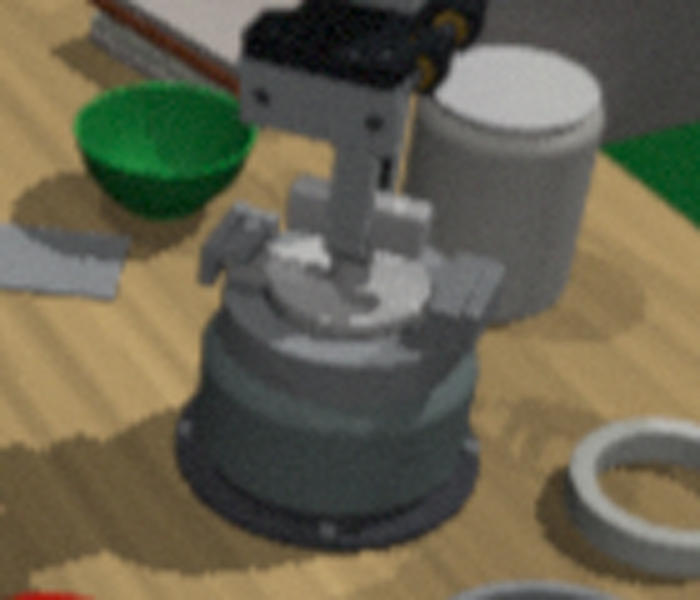

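send_rows(rows=[[[0,0,0,-0.03],[0,0,0,-0.02],[0,0,0,0]]])

```text
time_s: 14.1
ee_pos: [0.6677, 0.1242, 0.1253]
eef_rot: [1.121, 1.57, 0.172]
force: [2.9, 1.6, 4.7]
grip_width: 0.0179
```

Run:
```python
from h import *
st()
```

```text
t 14.1 pos [667.7 124.2 125.3] jaw deg 35.59 toolx [ 0.001  0.    -1.   ] q [ 0.13  0.66  1.19  0.    1.29 -0.49] F [2.9 1.6 4.7] M [ 0.39 -0.98  0.45] w 17.9
```

send_rows(rows=[[[0,0,0,-0.03],[0,0,0,-0.02],[0,0,0,0]]])

```text
time_s: 14.4
ee_pos: [0.6673, 0.1249, 0.1253]
eef_rot: [2.641, 1.57, 1.641]
force: [1.8, 6.1, 5.4]
grip_width: 0.0181
```

Run:
```python
from h import *
st()
```

```text
t 14.4 pos [667.3 124.9 125.3] jaw deg 32.69 toolx [-0.     0.001 -1.   ] q [ 0.13  0.66  1.19  0.    1.29 -0.44] F [1.8 6.1 5.4] M [ 1.05 -0.4   0.14] w 18.1
```

The moment peaked and side forces came up, so it looks like it has reached the stop. Releasing and checking.

send_rows(rows=[[[0,0,0,0],[0,0,0,0],[0,0,0,0],[0,0,0,0],[0,0,0,0],[0,0,0,0],[0,0,0,0],[0,0,0,0]]], grip=-1)

```text
time_s: 15.2
ee_pos: [0.6674, 0.1241, 0.1251]
eef_rot: [-2.02, 1.571, -3.019]
force: [0.5, 0.2, -0.1]
grip_width: 0.0786
```

send_rows(rows=[[[0,0,10,0],[0,0,30,0],[0,0,40,0],[-40,-10,20,0],[-45,-20,0,0],[-45,-20,0,0],[-45,-20,0,0],[-45,-20,0,0],[-40,-20,0,0],[0,0,0,0]]])

```text
time_s: 16.2
ee_pos: [0.4044, 0.0129, 0.2263]
eef_rot: [0.794, 1.569, -0.206]
force: [-0.0, -0.3, -0.5]
grip_width: 0.0938
```

Run:
```python
from h import *
st();grab('k')
z=load('k','side')
a=cv2.resize(z['im'][110:200,305:405],(400,360),interpolation=cv2.INTER_CUBIC)
t=load('k','top')
b=cv2.resize(t['im'][60:150,187:287],(400,360),interpolation=cv2.INTER_CUBIC)
cv2.imwrite('pics/k2.png',np.hstack([a,b])[...,::-1])
for n in('top','side'):
    P=xyz(load('k',n));r=np.hypot(P[...,0]-.667,P[...,1]-.124)
    m=(r<.05)&(P[...,2]>.140)&(P[...,2]<.17);q=P[m];print(n,len(q),'bar z',np.percentile(q[:,2],[10,50,90]) if len(q) else 0)
    if len(q)>5: 
        g=q[q[:,2]>np.median(q[:,2])-.006];print(cv2.minAreaRect(g[:,:2].astype(np.float32)))
    d=(r<.036)&(P[...,2]>.1)&(P[...,2]<.118);print('disc z',np.median(P[d][:,2]))
    l=(r>.044)&(r<.075)&(P[...,2]>.112)&(P[...,2]<.135);_,lab,c=cv2.kmeans(P[l][:,:2].astype(np.float32),2,None,(3,50,1e-6),5,0);dd=c[0]-c[1];print('lugs',np.degrees(np.arctan2(dd[1],dd[0])),np.bincount(lab.ravel()))
```

```text
t 16.2 pos [404.4  12.9 226.3] jaw deg 32.69 toolx [ 0.002 -0.    -1.   ] q [-0.06 -0.05  1.87 -0.    1.32 -0.63] F [-0.  -0.3 -0.5] M [-0.05 -0.    0.02] w 93.8
top 321 bar z [0.14575677 0.15271943 0.15521936]
((0.6665706634521484, 0.12456025928258896), (0.017209215089678764, 0.06561769545078278), 39.7243766784668)
disc z 0.1079210991890529
lugs 131.44795 [271 261]
side 275 bar z [0.14283737 0.15279232 0.15716255]
((0.6696784496307373, 0.12285856902599335), (0.019659705460071564, 0.06453607976436615), 38.594947814941406)
disc z 0.11101934298683036
lugs -49.301483 [164 134]
```

View pics/k2.png

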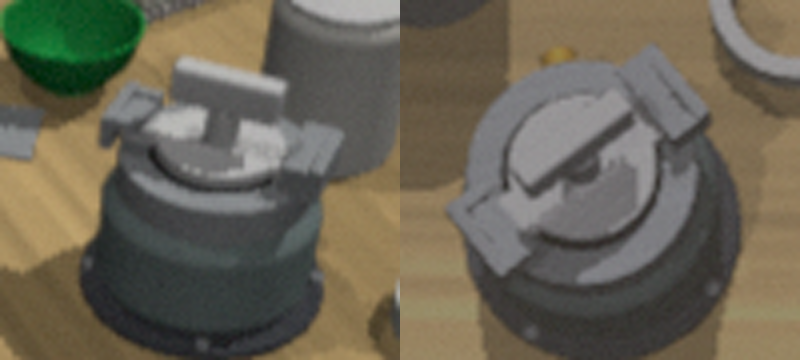

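The bar axis is at about −50.3° (top) and −51.4° (side), and the lug axis at about −49°. The cap has therefore gone 1–2° past the locked direction, close to the stop. The bar top is at about 0.155 m, so the cap has sunk about 3 mm. Handing in.

Run:
```python
from h import *
a=load('a','side');k=load('k','side')
print('bung px diff',np.abs(a['im'][145:188,235:278].astype(int)-k['im'][145:188,235:278]).mean(), 'depth',np.median(np.abs(a['d']-k['d'])[145:188,235:278]))
print(ctrl.hand_in())
```

```text
bung px diff 12.071930773391022 depth 0.0021159053
the job is handed in; nothing more can be done
None
```

I set the eared grey cap into the lugged grey pot with its ears between the lugs, twisted it clockwise to the stop and let go. I then moved the arm clear and handed in about 16 s in.

**Cap locked:** after release, the bar axis measured −50.3° (top camera) and −51.4° (side camera), against a lug axis of about −49°. That puts it 1–2° past the locked direction, close to the stop. The bar top was at about 155 mm, so the cap had sunk about 3 mm and the ramps were bearing on the ears. The wrist moment rose to about 0.45 N m at the stop. The gripper then slipped about 6° round the bar.

**Checks that were unclear or disagreed:**
- **Bung:** I never went near it. My before-and-after check of it showed a median depth change of about 2 mm and a picture change of about 12 grey levels. I think that is noise and the arm's changed shadow, but I did not verify it separately.
- **Cameras:** the two views disagree by 2–3 mm. I used their average for both the pick-up and the placing.
- **Half turn:** the first grasp orientation brought the last joint close to its limit (2.54 of 2.55 rad). I picked the cap up a half turn round and turned it back in the air.

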